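# Raise the bag hanger past the green rung and seat it there

### The arm

A 7-joint arm with a two-finger parallel gripper is mounted at the origin on the work surface. World frame = base frame: x ahead of the robot, y to its left, z up, the work surface at z = 0. Lengths are in m, angles in rad, forces in N, time in s.
With the tool pointing down it reaches from about 0.375 to 0.925 m from the base axis. Payload 3.1 kg.
Tool frame: the origin (TCP) lies between the finger pads; the fingertips stand 19 mm ahead of it and the grasp point (between the pads) is the TCP; z points along the fingers, y is the line along which they close (so a half turn about z gives the same grasp; the last joint's range is limited). The gripper opens to 85 mm and grips with 20 to 120 N. Pads are 22 mm wide; open, the fingers measure 114 mm over their backs; the gripper's body (76 mm by 85 mm) begins 54 mm behind the grasp point. The pads swing forward as they close: fully open they stand 13 mm farther back than shut.
Start: joints at [1.13, 0.383, 0.044, 1.598, -0.018, 1.161, -0.05], TCP at [0.219, -0.612, 0.25] pointing down, gripper open.
Joint ranges: [-2.61, 2.61], [-0.41, 2.15], [-1.48, 1.57], [0, 2.5], [-1.57, 4.71], [0.05, 1.97], [-2.85, 2.85]. Speed limits (rad/s): [2.79, 2.79, 3.14, 3.14, 3.14, 3.14, 3.14].

### API

Orientations are given as a unit quaternion [x, y, z, w].
In Python, from bench import move_ptp, movel, move_j, move_gripper, pause, inverse_kinematics, read_camera, camera_params, MotionError, sign_off, look_for, tip_of, read_time_s, read_qpos, read_joint_vel, read_effort, read_eef_pos, read_tcp_rot, read_ft_force, read_ft_torque, read_finger_gap, read_grasp_force gives the robot as it stands. Calls block until the motion is done:
- move_ptp(position, orientation): joint-space move of the TCP to a pose.
- movel(position, orientation=None, speed=0.15): straight line of the TCP; orientation=None keeps the orientation; speed is the mean speed in m/s.
- move_j(angles): joint-space move.
- move_gripper(opening, effort=None): finger opening in m; effort is the grip in N (None keeps the last); returns when the fingers have stopped.
- pause(seconds).
- inverse_kinematics(position, orientation): joint angles nearest the present ones, or None.
- read_camera(name): name is "scene" or "top" or "wrist"; returns the picture (480x640x3 uint8, red, green, blue); there is no depth.
- camera_params(name): a dict with "K" (3x3 intrinsics, pixels), "dist_coeffs" ([k1, k2, p1, p2, k3] as OpenCV has them; the pictures are not rectified), "camera_from_world" (4x4, takes a point from world to camera coordinates). Camera axes: x right, y down, z forward; pixel columns grow to the right and rows downward; lengths in m; the calibration is good to about 2 mm. A picture is of the moment at which its call begins: read the wrist's pose just before it. camera_params takes no time and is no camera call; for the wrist camera it gives the pose at the moment of the call.
A pose or a line that the arm cannot do raises MotionError and nothing moves.
- sign_off(): hands the job in; it is judged then, once.
Trained networks look in the newest picture that a camera, given by its name, has taken for a name from the list of things; names that differ only in an ending like _2 or _b are one class to them, and where a whole thing is asked for, a point or a joint stands for the part that bears it (a point fixed in the world has none). Each returns a list of dicts, best first, with "confidence" (0 to 1); they miss things now and then, are a little off and sometimes report something else, mostly with a low value. They report only what shows in the picture. A call takes as long as a camera call.
- look_for(camera, name): "at" ([column, row] in pixels, amid what is visible of it).
- tip_of(camera, name): "at" ([column, row] in pixels: a listed point, or the origin of a listed thing).
Readings, each from a call of its own:
- read_time_s(): time.
- read_qpos(): joint angles.
- read_joint_vel(): joint speeds.
- read_effort(): joint torques, N m.
- read_eef_pos(): TCP position.
- read_tcp_rot(): TCP orientation.
- read_ft_force(): force on the tool from outside, world axes, zero at the start.
- read_ft_torque(): the same for the moment, N m.
- read_finger_gap(): finger opening in m.
- read_grasp_force(): force on a finger pad.
Only numpy, scipy, OpenCV 4.12 (cv2) and the standard library are available. Lean on these libraries where they do the work, as an engineer would, in place of code of your own. Each camera call takes 0.05 s, during which the arm holds its last target. There are 200 camera calls.

### The job

Lift the sliding bag hanger by its blue handle until its orange gravity pawl has passed the green lower rung and dropped level above it, but not past the grey upper rung; then lower it slowly, still in your grip, until the green rung has gently taken its weight, and only then let go. Do not press it down hard, and leave the bottle, the tube rack and the label roll where they stand.

Things in the scene. Friction and masses are not known exactly. Their poses are not given: they have to be found in the camera images.
- stand: Bench-top hanger stand, bolted down: white base plate 190 x 170 x 18 mm, two aluminium posts at y = -55 and +55 mm, x = +30 mm, up to z = 180 mm. Origin: centre of the plate's underside on the bench; z up; the hanger frame stands on the -x side of the rungs. Between the posts are two round rungs along y, 10 mm thick, 84 mm long: the lower one GREEN, the upper one grey, 60 mm above it.
- green_nominal (a point): Nominal place of the green rung's axis, fixed to the stand (x = +30, z = 92 mm), NOT the true one: the rungs are clamped up to 18 mm higher or lower on every stand and this is not reported, so where the hanger seats must be felt. The rungs hardly yield: over 30 N between pawl and rung is too much, so come down at about 10 mm/s and stop as soon as the weight goes off the hand.
- handle (a point): Centre of the hanger's blue handle: a bar 16 mm thick (stand x), 90 mm long (stand y), 24 mm tall, on top of the hanger; free above. From 14 mm below this point starts a crossbar 110 mm long (y), 14 mm thick, with a bag hook out to 140 mm at each side. Parked, it is 212 mm above the bench; it rises straight up with the hanger. Axes as the stand's: grip the bar across stand x.
- frame_foot (a point): Foot of the hanger frame (two stiles), 22 mm above the bench when parked; it rises with the hanger. Hanger and pawl weigh 0.35 to 0.7 kg, slide with about 0.6 N friction and fall if let go. The pawl meets a rung from below about 16 mm short of its seat on it, and springs level over it about 11 to 15 mm above the seat. Once past a rung it cannot be brought down below it by the handle.
- hanger (a joint): Height of the hanger in its vertical guide, m. 0: parked at the bottom (start); end of travel 0.165. Seated on the GREEN rung it reads about 0.060, on the grey upper rung about 0.120, each give or take 0.018 (the same offset for both). Raised to 0.096 to 0.100 it has always passed the green rung and never the grey one (where the grey one may just be tipping the pawl).
- pawl (a joint): Angle of the orange gravity pawl on the hanger, rad. 0: level, nose out to the rungs (it locks when lowered on a rung); grows to at most 1.3 as a rung pushes the nose down in passing; its counterweight brings it back to 0 once clear.
- bottle: White disinfectant bottle, 60 mm diameter, 160 mm tall. Origin: centre of its underside. Leave alone.
- tube_rack: Blue rack of sample tubes, 60 x 140 mm, 90 mm tall. Origin: centre of its underside. Leave alone.
- label_roll: Roll of white labels lying flat, 80 mm diameter, 30 mm tall. Origin: centre of its underside. Leave alone.

How it is judged:
By the outcome, as a careful person would: the job done as asked, in the order asked, and still so for the second after the job is handed in, with the robot touching nothing.
It also fails if it takes over 50 s, if anything falls off the work surface, if the arm or the gripper's body presses on something with over 40 N, if the wrist force passes 120 N, or if a joint passes its speed limit or range.

## Working session

There is one attempt and no reset: what is moved stays moved. The work goes in short steps, each a Python script; the robot and the scene stay as the last script left them, time stands still between calls to the robot, and variables do not carry over. Pictures are saved under pics/ and viewed, at most 10 in all, crops included, and the job is handed in when it is done.

```bash
mkdir -p pics; python3 - <<'E'
from bench import *
import cv2,numpy as np
ims=[]
for c in ["scene","top"]:
    im=read_camera(c); ims.append(im)
    for n in ["handle","frame_foot","stand","bottle","tube_rack","label_roll"]:
        print(c,n,[(np.round(d["at"]).tolist(),round(d["confidence"],2)) for d in tip_of(c,n)[:2]])
    p=camera_params(c); print(np.round(p["camera_from_world"],3).tolist())
    cv2.imwrite(f"pics/{c}.png",im[:,:,::-1])
print(read_tcp_rot(),read_time_s(),read_ft_force())
E
```

```text
scene handle [([302.0, 210.0], 0.7), ([305.0, 280.0], 0.63)]
scene frame_foot [([305.0, 278.0], 0.7)]
scene stand [([301.0, 279.0], 0.82)]
scene bottle [([378.0, 244.0], 0.84)]
scene tube_rack [([225.0, 337.0], 0.77)]
scene label_roll [([366.0, 317.0], 0.92)]
[[0.805, 0.593, -0.004, -0.508], [0.342, -0.469, -0.814, -0.041], [-0.485, 0.654, -0.58, 1.353], [0.0, 0.0, 0.0, 1.0]]
top handle [([312.0, 256.0], 0.75)]
top frame_foot [([311.0, 267.0], 0.74)]
top stand [([309.0, 270.0], 0.86)]
top bottle [([202.0, 240.0], 0.56)]
top tube_rack [([419.0, 285.0], 0.9)]
top label_roll [([317.0, 188.0], 0.75)]
[[0.016, -1.0, -0.003, 0.046], [-0.99, -0.016, -0.14, 0.619], [0.14, 0.006, -0.99, 1.102], [0.0, 0.0, 0.0, 1.0]]
[9.85342422e-01 1.70588129e-01 1.58036653e-06 3.71789520e-05] 0.7 [-0.19686814  0.12618639  0.47550111]
```

View pics/scene.png

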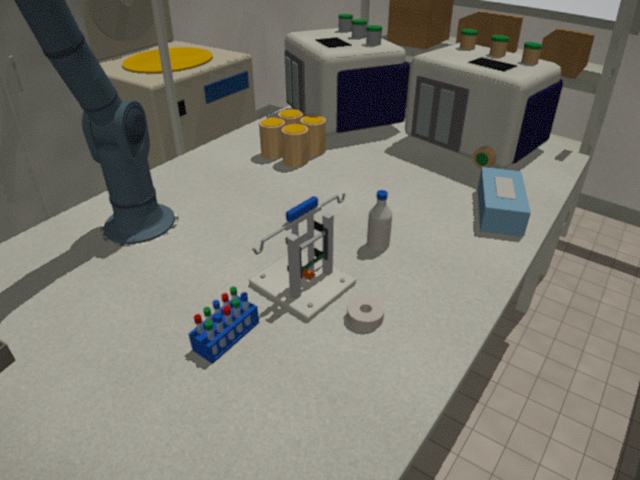

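View pics/top.png

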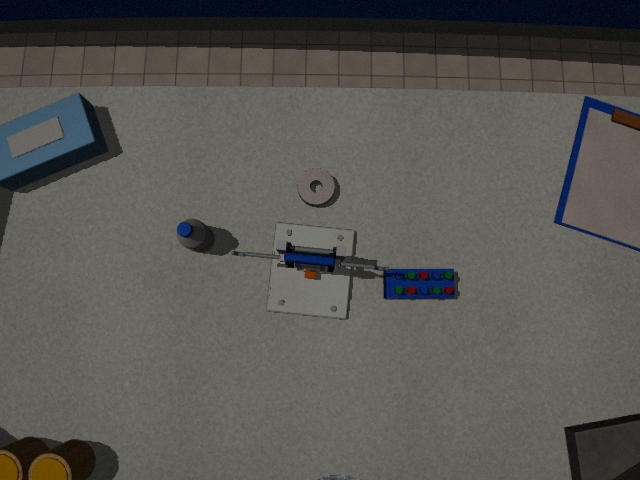

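```bash
cat > h.py <<'E'
from bench import *
import cv2,numpy as np
from scipy.spatial.transform import Rotation as R
def ray(c,px,p=None):
    p=p or camera_params(c); T=np.array(p["camera_from_world"])
    u=cv2.undistortPoints(np.array([[px]],float),np.array(p["K"]),np.array(p["dist_coeffs"])).ravel()
    return -T[:3,:3].T@T[:3,3], T[:3,:3].T@np.array([*u,1])
def onz(c,px,z,p=None):
    o,d=ray(c,px,p); return o+d*(z-o[2])/d[2]
def tri(rs):
    A=0;b=0
    for o,d in rs:
        d=d/np.linalg.norm(d);M=np.eye(3)-np.outer(d,d);A=A+M;b=b+M@o
    return np.linalg.solve(A,b)
def blue(im,c,r,z,p=None,cam="top"):
    hsv=cv2.cvtColor(im,cv2.COLOR_RGB2HSV)
    m=cv2.inRange(hsv,(105,120,40),(130,255,255))
    n,l,s,ce=cv2.connectedComponentsWithStats(m)
    i=min((i for i in range(1,n) if s[i,4]>40),key=lambda i:np.hypot(*(ce[i]-c)))
    box=cv2.boxPoints(cv2.minAreaRect(np.argwhere(l==i)[:,::-1].astype(np.float32)))
    return ce[i],s[i],np.array([onz(cam,q,z,p) for q in box])
def down(yaw): # tool y axis at angle yaw+90 ; tool x at yaw
    return (R.from_euler('z',yaw)*R.from_quat([1,0,0,0])).as_quat()
E
python3 - <<'E'
from h import *
print("tri",tri([ray("scene",[302,210]),ray("top",[312,256])]))
print("topz",onz("top",[312,256],.212),onz("scene",[302,210],.212))
im=cv2.imread("pics/top.png")[:,:,::-1].copy()
ce,s,b=blue(im,[312,258],0,.22); print(ce,s,b.round(4).tolist(),b.mean(0))
for n,px in [("bottle",[378,244]),("rack",[225,337]),("roll",[366,317]),("stand",[301,279])]: print(n,onz("scene",px,0).round(3))
print("stand top",onz("top",[309,270],0))
# edges of plate for yaw (top, z=.018)
print([onz("top",q,.018).round(3).tolist() for q in [(277,222),(356,229),(348,319),(267,311)]])
for y in (0,): 
    print(R.from_quat(read_tcp_rot()).as_matrix().round(3))
E
```

```text
tri [0.54479697 0.06179759 0.21264971]
topz [0.54480129 0.06175824 0.212     ] [0.54419969 0.06265598 0.212     ]
[308.90801887 258.73113208] [284 253  51  13 424] [[0.5355, 0.1113, 0.22], [0.5503, 0.1102, 0.22], [0.5429, 0.0224, 0.22], [0.5281, 0.0237, 0.22]] [0.53918656 0.06688601 0.22      ]
bottle [0.597 0.311 0.   ]
rack [ 0.508 -0.16   0.   ]
roll [0.713 0.064 0.   ]
stand [0.521 0.081 0.   ]
stand top [0.53381148 0.0704131  0.        ]
[[0.634, 0.14, 0.018], [0.621, -0.028, 0.018], [0.432, -0.013, 0.018], [0.445, 0.156, 0.018]]
[[ 0.942  0.336  0.   ]
 [ 0.336 -0.942 -0.   ]
 [-0.     0.    -1.   ]]
```

```bash
python3 - <<'E'
from h import *
q0=read_qpos()
c=[]
for y in (1.488,-1.654):
    q=inverse_kinematics([.541,.065,.33],down(y)); print(y,None if q is None else np.round(q,2))
    if q is not None: c.append((abs(np.array(q)-q0).max(),y))
y=min(c)[1]
cur=read_eef_pos(); movel([cur[0],cur[1],.33],speed=.2)
move_ptp([.541,.065,.33],down(y))
p=camera_params("wrist"); im=read_camera("wrist"); cv2.imwrite("pics/w1.png",im[:,:,::-1])
T=tip_of("wrist","handle"); print(T[:2])
if T: print(onz("wrist",T[0]["at"],.212,p))
g=look_for("wrist","handle")
if g:
    ce,s,b=blue(im,g[0]["at"],0,.224,p,"wrist"); print(ce,s,b.round(4).tolist(),b.mean(0))
print(y,read_eef_pos(),read_time_s(),read_ft_force())
E
```

```text
1.488 [ 0.46  0.19 -0.73  1.73  0.13  1.28 -0.38]
-1.654 [ 0.84  0.34 -1.23  1.71  0.33  1.33  2.6 ]
[{'at': [309.1, 244.3], 'confidence': 0.84}]
[0.53801754 0.06471605 0.212     ]
[310.59730849 239.42054865] [ 297  166   28  150 3864] [[0.5359, 0.1128, 0.224], [0.5504, 0.1116, 0.224], [0.5435, 0.0233, 0.224], [0.5273, 0.0247, 0.224]] [0.53927918 0.06809291 0.224     ]
1.488 [0.54122199 0.06400464 0.32990831] 4.05 [-0.31035953 -0.38198253  0.12730253]
```

View pics/w1.png

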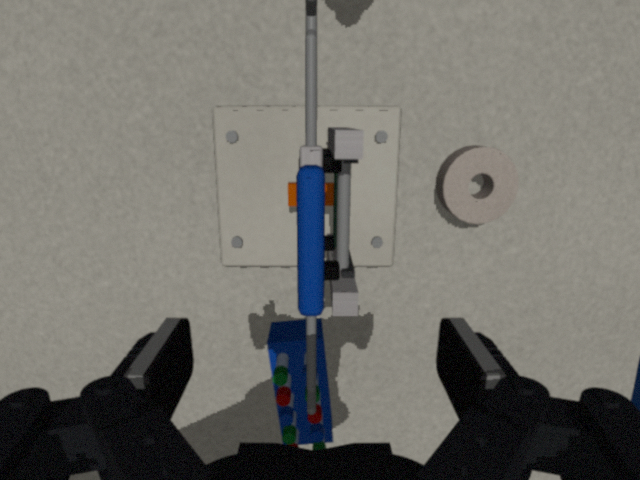

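```bash
python3 - <<'E'
from h import *
q=down(1.485)
move_gripper(.055)
move_ptp([.539,.0665,.28],q)
movel([.539,.0665,.216],q,speed=.06)
pause(.3); print(read_eef_pos(),read_ft_force())
move_gripper(.0,60); pause(.3)
print("grip",read_eef_pos(),read_ft_force(),read_ft_torque(),read_finger_gap(),read_grasp_force(),read_time_s())
z=read_eef_pos()[2]; print("z0",z)
movel([.539,.0665,.236],q,speed=.03)
pause(.3)
print("up20",read_eef_pos(),read_ft_force(),read_ft_torque(),read_finger_gap())
im=read_camera("wrist"); cv2.imwrite("pics/w2.png",im[:,:,::-1])
im=read_camera("scene"); cv2.imwrite("pics/s2.png",cv2.resize(im[160:340,200:440],None,fx=3,fy=3)[:,:,::-1])
print(read_time_s())
E
```

```text
[0.53915069 0.06649466 0.21625889] [0.40757376 0.14904536 0.62283366]
grip [0.53930658 0.06643941 0.21621828] [ 0.2576719  -0.04810918  1.72422876] [-0.04076846 -0.1100667  -0.08626059] 0.014797027777164315 61.4009428024292 7.025
z0 0.21621828445641325
up20 [0.53925854 0.06646644 0.23607114] [ 4.98780278 -0.43095653 -5.41784913] [ 0.03544524 -1.05412013 -0.07936815] 0.014725433062469413
8.2417
```

View pics/s2.png

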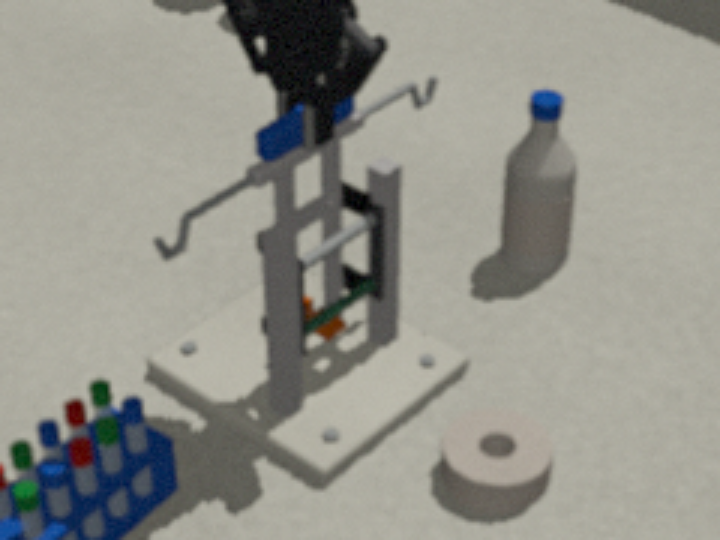

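```bash
python3 - <<'E'
from h import *
q=down(1.485); z0=.2162
for d in (.04,.06,.08,.098):
    movel([.539,.0665,z0+d],q,speed=.03)
    print(read_eef_pos()[2]-z0,read_ft_force().round(2),read_finger_gap())
pause(.4)
print(read_eef_pos()-[0,0,z0],read_ft_force(),read_time_s())
im=read_camera("wrist"); cv2.imwrite("pics/w3.png",im[:,:,::-1])
for f in ("w2","w3"):
    ce,s,b=blue(cv2.imread(f"pics/{f}.png")[:,:,::-1].copy(),[310,240],0,.3,camera_params("wrist"),"wrist"); print(f,ce,s)
im=read_camera("scene"); cv2.imwrite("pics/s3.png",cv2.resize(im[160:340,200:440],None,fx=3,fy=3)[:,:,::-1])
E
```

```text
0.04005721443100524 [ 6.06  0.28 -6.13] 0.014921487020076105
0.060017152693888576 [ 6.23  0.33 -4.53] 0.015158640244827347
0.07993819889648296 [ 6.12  0.43 -5.56] 0.01496379684586164
0.09779544667573531 [ 5.41  1.28 -5.52] 0.01461712230865883
[0.53922681 0.06646381 0.09778018] [ 5.87816733  0.52363872 -6.2610948 ] 11.85
w2 [314.07314767 328.1879835 ] [  283   209    59   241 11634]
w3 [314.02079917 328.40959696] [  281   209    60   241 11587]
```

View pics/s3.png

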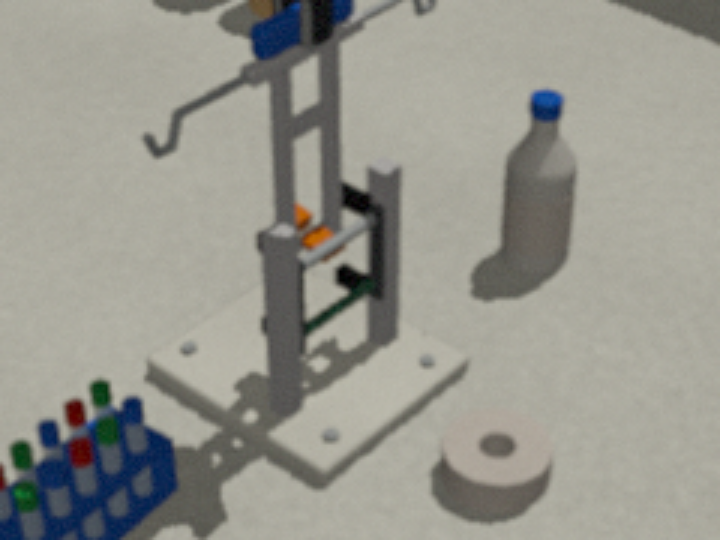

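```bash
python3 - <<'E'
from h import *
q=down(1.485); z0=.2162
F=[];zc=.0978;t0=read_time_s()
while zc>.035:
    zc-=.0005
    movel([.539,.0665,z0+zc],q,speed=.01)
    f=np.mean([read_ft_force()[2] for _ in range(3)]); F.append(f)
    if f>-2.5: 
        pause(.15); f2=np.mean([read_ft_force()[2] for _ in range(5)]); print("hit?",zc,f,f2)
        if f2>-2.: break
    if read_time_s()>38: print("time");break
print(np.round(F,1)); 
pause(.2);print(zc,read_eef_pos()-[0,0,z0],read_ft_force(),read_time_s()-t0,read_time_s())
im=read_camera("scene"); cv2.imwrite("pics/s4.png",cv2.resize(im[160:340,200:440],None,fx=3,fy=3)[:,:,::-1])
E
```

```text
hit? 0.04679999999999995 0.2538882201872862 0.85738497417452
[-6.  -6.3 -5.9 -5.7 -4.9 -5.  -6.  -5.5 -6.1 -5.7 -4.3 -6.7 -6.6 -5.8
 -5.2 -4.7 -5.9 -5.3 -4.9 -5.4 -5.4 -5.5 -5.1 -5.8 -6.1 -5.6 -6.  -5.8
 -5.2 -5.5 -5.1 -6.  -5.8 -6.3 -4.9 -5.8 -5.6 -4.6 -5.6 -4.7 -4.9 -6.1
 -5.8 -5.1 -4.9 -4.3 -4.3 -5.3 -5.4 -6.3 -4.9 -5.9 -6.2 -4.7 -6.3 -6.
 -4.7 -5.9 -6.  -4.9 -6.3 -5.4 -5.7 -5.3 -5.9 -4.3 -6.3 -4.8 -5.4 -5.3
 -5.5 -5.3 -5.4 -6.  -5.6 -5.8 -5.9 -5.1 -6.3 -5.1 -5.  -5.5 -5.9 -5.7
 -6.2 -6.  -5.1 -5.3 -5.7 -6.5 -5.2 -6.1 -5.3 -5.6 -5.7 -5.8 -5.5 -5.8
 -6.  -5.7 -4.4  0.3]
0.04679999999999995 [0.53926189 0.06646218 0.04738642] [ 2.7480955  -0.64087138  3.24678398] 25.849999999999998 37.8
```

View pics/s4.png

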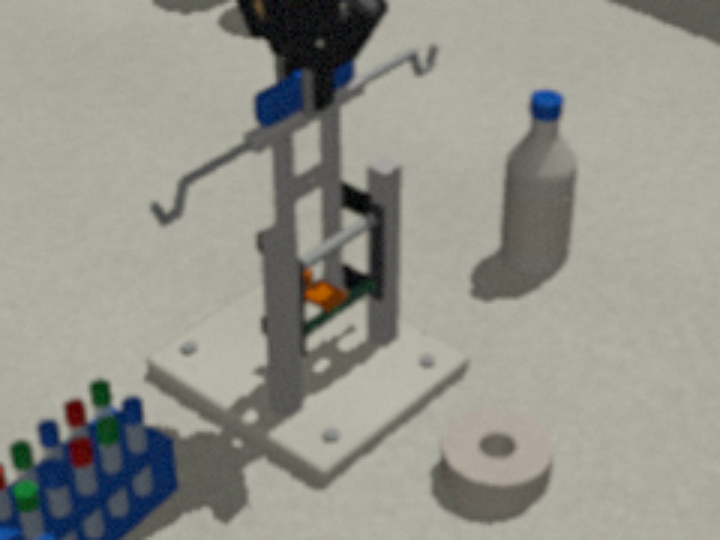

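```bash
python3 - <<'E'
from h import *
q=down(1.485)
move_gripper(.05); print(read_time_s(),read_ft_force())
p=read_eef_pos(); movel([p[0],p[1],p[2]+.07],q,speed=.06)
im=read_camera("scene"); print(read_time_s(),read_ft_force())
o=cv2.imread("pics/s4.png")
cv2.imwrite("pics/s5.png",cv2.resize(im[160:340,200:440],None,fx=3,fy=3)[:,:,::-1])
E
```

```text
38.2833 [ 0.20113933 -0.51470527 -0.22835893]
39.6417 [ 0.85177747  0.14692184 -0.91648979]
```

View pics/s5.png

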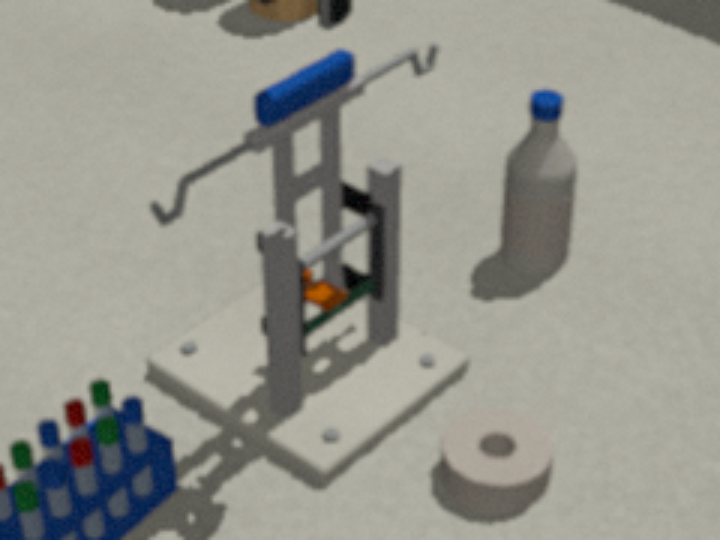

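The hanger stays up with its pawl resting on the green rung (crop pixel about 322,292). The gripper is clear, and the bottle, rack and roll have not moved.

```bash
python3 -c "
from bench import *
print(sign_off())"
```

```text
the job is handed in; nothing more can be done
None
```

The hanger is seated on the green rung at about 47 mm of travel and the job is handed in: it was lowered in grip until the rung took its weight (about 3 N measured at the wrist), then released. The bottle, tube rack and label roll were not touched, and the robot's clock read about 40 s.

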